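# Push the adapter into the safety tester and latch its guard

### The arm

A 6-joint arm with a two-finger parallel gripper is mounted at the origin on the work surface; the furniture and walls round the work are solid. World frame = base frame: x ahead of the robot, y to its left, z up, the work surface at z = 0. Lengths are in mm, angles in rad, forces in N, time in s.
With the tool pointing down it reaches from about 275 to 750 mm from the base axis. Payload 10.2 kg.
Tool frame: the origin (TCP) lies between the finger pads; the fingertips stand 17 mm ahead of it and the grasp point (between the pads) lies 2 mm behind it (tips_ahead is the distance from the TCP to the fingertips, in mm); z points along the fingers, y is the line along which they close (so a half turn about z gives the same grasp; the last joint's range is limited). The gripper opens to 85 mm and grips with 20 to 120 N. Pads are 22 mm wide; open, the fingers measure 114 mm over their backs; the gripper's body (76 mm by 85 mm) begins 54 mm behind the grasp point. The pads swing forward as they close: fully open they stand 13 mm farther back than shut.
Start: joints at [1.012, 0.313, 1.498, -0, 1.331, -0.223], TCP at [173.013, 495.679, 248.294] pointing down, gripper open.
Joint ranges: [-2.94, 2.94], [-0.97, 2.17], [0.19, 2.56], [-1.23, 4.37], [0.02, 3.11], [-2.88, 2.88]. Speed limits (rad/s): [2.39, 2.39, 3.01, 3.14, 3.14, 3.14].

### API

Orientations are given as a unit quaternion [w, x, y, z].
In Python, from rig import sense, capture, finish_job, boxes_of, tips_ahead gives the robot as it stands.
- The arm moves only by the tool drive_tool, never from a script. Its argument "commands" is text: rows parted by semicolons, each of 7 numbers parted by spaces: the shift along the world's x, y, z in units of 0.1 m (1.0 is 0.1 m), then the turn, a rotation vector about the world's x, y, z in units of pi/4 rad (1.0 is pi/4 rad), then the opening in per cent of the stroke, from 0 (shut) to 100 (fully open). A call has 1 to 20 rows; each row shifts and turns the commanded pose from where the row before left it; what a row does not reach is not made up. A row lasts 1/12 s, in which the tool goes at most 41.7 mm and 7.16 degrees, less where a joint would pass 70% of its speed; a pose out of reach is approached as far as the arm can. A call with a number of a shift or a turn outside -1 to 1 is refused whole. A call with a gripper value outside its range is refused whole. The fingers move at their own pace and stop on an object; "force" is the grip in N (left out, the last holds). Time passes only in rows, so rows that do not move let the fingers close. It gives the time, the measured TCP pose, the force, the opening and the grip force at its end, in the units of the state.
- sense(): the state, without advancing time (a new reading comes with each control period).
- capture(name): name is "scene" or "side" or "wrist"; returns a dict with "pixels" (480x640x3 uint8, blue, green, red), "fov_y" (degrees; the focal length in pixels is half the picture's height over the tangent of half this angle, whatever the lens; pixels are square), "cx", "cy" (the principal point, pixels), "position" and "attitude" of the camera in the world; the wrist camera has in their place "tool_from_camera" (4x4, takes a point from camera to tool coordinates, whose origin is the TCP and whose axes are the flange's). Camera axes: x right, y down, z forward; pixel columns grow to the right and rows downward; lengths in mm; the calibration is good to about 2 mm. A picture is of the moment at which its call begins: read the wrist's pose just before it. There is no depth.
- finish_job(): hands the job in; it is judged then, once.
Trained networks look in a picture, given as the dict that the camera call returned (one of the last four; its "shot" number tells which), for a name from the list of things; names that differ only in an ending like _2 or _b are one class to them, and where a whole thing is asked for, a point or a joint stands for the part that bears it (a point fixed in the world has none). Each returns a list of dicts, best first, with "confidence" (0 to 1); they miss things now and then, are a little off and sometimes report something else, mostly with a low value. They report only what shows in the picture. A call takes as long as a camera call. They do not tell look-alikes from the thing itself.
- boxes_of(picture, name): "position" ([column, row] in pixels, amid what is visible of it).
The state is a dict: "time_s": time; "joints": joint angles; "dq": joint speeds; "tau": joint torques, N m; "eef_pos": TCP position; "ee_rot": TCP orientation; "force": force on the tool from outside, world axes, zero at the start; "wrist_torque": the same for the moment, N m; "grip_width": opening from 0.0 (shut) to 1.0 (fully open); "grip_force": force on a finger pad.
Only numpy, scipy, OpenCV 4.12 (cv2) and the standard library are available. Lean on these libraries where they do the work, as an engineer would, in place of code of your own. Each camera call takes 0.05 s, during which the arm holds its last target. There are 200 camera calls.

### The job

Get the safety tester ready for its test: push the black power adapter, which sticks out of the test bay, fully home into the bay, then slide the guard across the front of the bay by its black handle fin until it is fully shut and its latch has caught. Leave the adapter lying flat in the bay.

Things in the scene. Friction and masses are not known exactly. Their poses are not given: they have to be found in the camera images.
- tester: Grey safety tester fixed to the table. Origin: on the table under its middle; x points away from the robot into the bay, y left, z up; all mm here are in this frame. Base x -75..75, y -140..130. Left: closed cabinet y -27..130, 86 high, a tape roll on its roof (to 105). Right: test bay. A rail runs along the front, x -91..-75, up to z 15. Latch post at y -137..-107, 96 high, knob to 115.
- bay_mouth (a point): Middle of the front edge of the test bay's floor (tester x -75, y -60, z 20). The bay is open at the top and front; walls 86 high at tester y -93 and y -27, rear stop at x 49, so 124 mm deep and 66 mm wide. Axes as the tester's.
- adapter: Loose black laptop power adapter, 116 x 52 x 31 mm, 0.2 to 0.45 kg, lying on the bay floor, long (x) axis into the bay. Origin: centre of its underside. It starts sticking out 23 to 41 mm past the floor's front edge, in the guard's way. Home, it is at the rear stop: origin at tester x -9, front face at x -67.
- guard (a joint): Opening of the guard in m: 0 fully shut, grows to 0.145 as it slides to tester +y; starts 0.118 to 0.142. Its panel is at tester x -84..-78, z 18..86; shut, it covers y -106..-14; a latch tongue reaches 34 mm further to -y. Friction 1.5 N, stays put; over the last 21 mm the latch resists (about 6 N in all); within the last 2.5 mm it drops behind the guard's tooth and holds it.
- guard_handle (a point): Centre of the guard's black handle fin: upright, 12 mm thick in tester y, 40 mm deep in x (from the panel out to x -125), z 26 to 78. The point is at tester x -107, y -30 mm plus the opening, z 52. Push on its left (+y) face towards tester -y.
- latch (a joint): Lift of the sprung latch plunger in m: 0 is down (also while the guard is open), about 0.007 while it rides over the guard's tooth, then it snaps back to 0 when caught.
Not all that is in view belongs to the job. What is shaped like the adapter but brown, turquoise or yellow is not meant.

How it is judged:
By the outcome, as a careful person would: the job done as asked, in the order asked, and still so for the second after the job is handed in, with the robot touching nothing.
It also fails if it takes over 45 s, if anything falls off the work surface, if the arm or the gripper's body presses on something with over 40 N, if the wrist force passes 120 N, or if a joint passes its speed limit or range.

## Working session

There is one attempt and no reset: what is moved stays moved. The work goes in short steps, Python scripts to look and compute and a tool call to move; the robot and the scene stay as the last step left them, time stands still between calls to the robot, and variables do not carry over. Pictures are saved under pics/ and viewed, at most 12 in all, crops included, and the job is handed in when it is done.

Besides the shell and the picture viewer there is one more tool, called after ">>>" as name(argument=value, ...) on one line, values as JSON. drive_tool: Moves the arm, as the interface text tells. Shifts and turns lie within -1 to 1; 1 stands for 0.1 m of shift or pi/4 rad of turn. Its arguments: {"type":"object","properties":{"commands":{"type":"string"},"force":{"type":"number"}},"required":["commands"]}

```bash
mkdir -p pics; ls; cat > h.py <<'E'
import numpy as np, cv2
from rig import *
from scipy.spatial.transform import Rotation as R
def K(c):
    f=240/np.tan(np.radians(c["fov_y"])/2); return f,c["cx"],c["cy"]
def att(a):
    a=np.array(a,float)
    return a if a.shape==(3,3) else R.from_quat(a,scalar_first=True).as_matrix()
def pose(c,s=None):
    if "position" in c: return np.array(c["position"]),att(c["attitude"])
    T=np.array(c["tool_from_camera"]); Rt=att(s["ee_rot"])
    return np.array(s["eef_pos"])+Rt@T[:3,3], Rt@T[:3,:3]
def ray(c,p,s=None):
    f,cx,cy=K(c); o,A=pose(c,s); d=A@np.array([(p[0]-cx)/f,(p[1]-cy)/f,1]); return o,d/np.linalg.norm(d)
def at_z(c,p,z,s=None):
    o,d=ray(c,p,s); return o+d*(z-o[2])/d[2]
def tri(*rs):
    M=sum(np.eye(3)-np.outer(d,d) for o,d in rs); b=sum((np.eye(3)-np.outer(d,d))@o for o,d in rs)
    x=np.linalg.solve(M,b); return x,[np.linalg.norm(np.cross(x-o,d)) for o,d in rs]
def proj(c,P,s=None):
    f,cx,cy=K(c); o,A=pose(c,s); q=(np.atleast_2d(P)-o)@A; return q[:,:2]/q[:,2:]*f+[cx,cy]
E
python3 - <<'E'
from h import *
np.set_printoptions(precision=1,suppress=True)
s=sense(); print(s)
for n in ["scene","side","wrist"]:
    c=capture(n); cv2.imwrite(f"pics/{n}0.png",c["pixels"])
    print(n,c["fov_y"],c["cx"],c["cy"],pose(c,s))
    for t in ["tester","adapter","guard_handle","guard","bay_mouth","latch"]:
        try: print(t,[(np.round(b["position"],1),round(b["confidence"],2)) for b in boxes_of(c,t)])
        except Exception as e: print(t,e)
E
```

```text
pics
{'time_s': 0.0, 'joints': array([ 1. ,  0.3,  1.5,  0. ,  1.3, -0.2]), 'dq': array([ 0.,  0.,  0.,  0.,  0., -0.]), 'tau': array([ -0. , -41.2, -26. ,  -0. ,   0. ,  -0. ]), 'eef_pos': array([172.9, 495.5, 247.7]), 'ee_rot': array([-0. ,  0.2,  1. , -0. ]), 'force': array([-0.2, -0.3, -0.5]), 'wrist_torque': array([ 0.,  0., -0.]), 'grip_force': 0.0, 'grip_width': 0.9978540501177482}
scene 47.85263797986474 311.21905256908406 232.59229554156283 (array([-208.8, -825. ,  541.9]), array([[ 0.7, -0.3,  0.7],
       [-0.8, -0.3,  0.6],
       [-0. , -0.9, -0.4]]))
tester [(array([328.4, 235.3]), 0.82)]
adapter [(array([269.8, 201.4]), 0.9), (array([209.6, 235.5]), 0.89), (array([359.8, 251.1]), 0.82), (array([268.2, 302.9]), 0.75), (array([293.5, 247.7]), 0.62), (array([442.2, 308.4]), 0.55)]
guard_handle [(array([295.8, 247.3]), 0.97)]
guard [(array([295.1, 244.6]), 0.87)]
bay_mouth [(array([329.9, 235.4]), 0.9)]
latch []
side 52.56510183845297 312.48099322353494 237.1360117343427 (array([457.8, 642.4, 608.4]), array([[-1. , -0. ,  0. ],
       [-0.1,  0.5, -0.8],
       [ 0. , -0.9, -0.5]]))
tester [(array([279.2, 262. ]), 0.97)]
adapter [(array([200.4, 356. ]), 0.94), (array([381.6, 257.2]), 0.81), (array([279.2, 263.6]), 0.68)]
guard_handle [(array([328.1, 263.4]), 0.66)]
guard [(array([327.4, 262.1]), 0.82)]
bay_mouth [(array([276.3, 265.6]), 0.6)]
latch [(array([292.6, 198.4]), 0.51)]
wrist 71.88650571364899 318.0957673057153 244.14976043678342 (array([ 95. , 524. , 373.1]), array([[ 0.3,  0.9,  0.3],
       [ 0.9, -0.3, -0.1],
       [-0. ,  0.3, -0.9]]))
tester []
adapter [(array([127.2, 465.8]), 0.79)]
guard_handle []
guard []
bay_mouth []
latch []
```

View pics/scene0.png

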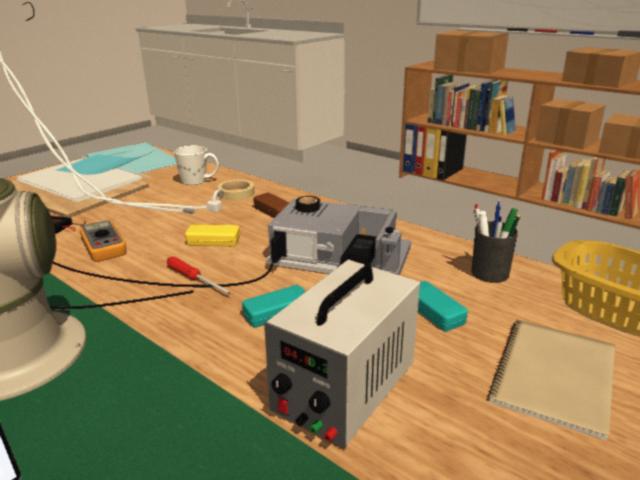

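View pics/side0.png

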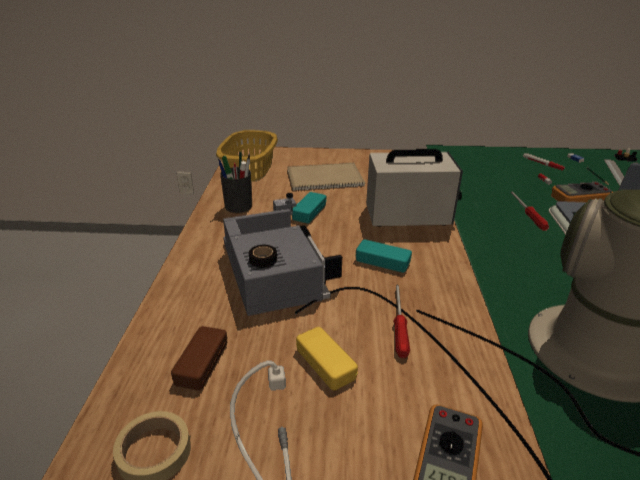

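The scene view shows the grey tester at about (335,235), the black adapter at (360,248) and the handle fin at (280,243). A white power supply stands in front, to the right. The side view shows the cabinet at (275,265), its roof tape at (263,255), the fin at (333,266) and the latch knob at (290,198).

```bash
python3 - <<'E'
from h import *
np.set_printoptions(precision=1,suppress=True)
a=capture("scene"); b=capture("side")
for n,p,q in [("tape",(308,203),(263,255)),("knob",(396,228),(290,197)),("fin",(280,243),(333,266))]:
    print(n,tri(ray(a,p),ray(b,q)))
A=cv2.resize(a["pixels"][185:285,255:425],(800,471),interpolation=cv2.INTER_CUBIC)
B=cv2.resize(b["pixels"][180:310,210:350],(640,594),interpolation=cv2.INTER_CUBIC)
cv2.imwrite("pics/sc1.png",A);cv2.imwrite("pics/si1.png",B)
E
```

```text
tape (array([ 596.1, -115. ,   96.2]), [np.float64(0.2556388990167552), np.float64(0.25563889901677267)])
knob (array([ 571.6, -346.7,  108.3]), [np.float64(7.179409237826646), np.float64(7.179409237826582)])
fin (array([ 467.2, -147.6,   57.6]), [np.float64(5.162832644974796), np.float64(5.162832644974746)])
```

View pics/sc1.png

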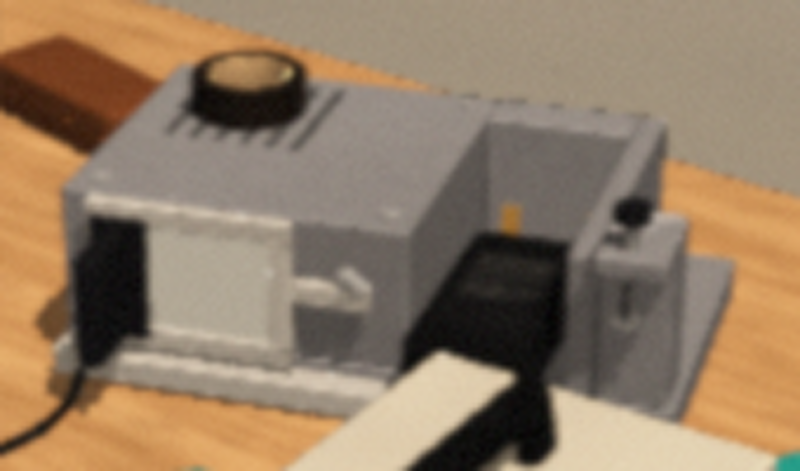

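View pics/si1.png

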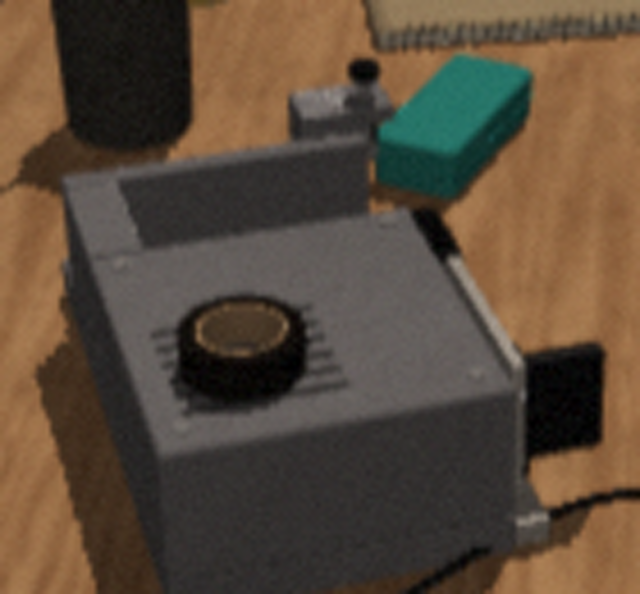

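The crops show the cabinet roof corners, bay walls and knob clearly. The fin is at the far left of the panel, and the adapter sticks out of the bay mouth. Next I fit the tester pose from these corners.

```bash
cat > fit.py <<'E'
from h import *
from scipy.optimize import least_squares
np.set_printoptions(precision=1,suppress=True)
a=capture("scene"); b=capture("side")
S=lambda u,v:(255+u/4.706-.4,185+v/4.71-.4)
D=lambda u,v:(210+u/4.571-.4,180+v/4.569-.4)
pts=[(a,(-75,130,86),S(68,188)),(a,(-75,-27,86),S(408,235)),(a,(75,130,86),S(182,68)),(a,(49,-27,86),S(488,122)),
(a,(75,-93,86),S(650,117)),
(b,(-75,130,86),D(516,390)),(b,(75,130,86),D(163,456)),(b,(75,-27,86),D(97,258)),(b,(-75,-27,86),D(406,210)),(b,(-75,-93,86),D(368,143))]
def T(p,P): 
    c,s=np.cos(p[2]),np.sin(p[2]); P=np.array(P,float)
    return np.array([p[0]+c*P[0]-s*P[1],p[1]+s*P[0]+c*P[1],P[2]])
def res(p): return np.concatenate([(proj(c,T(p,P))[0]-q) for c,P,q in pts])
r=least_squares(res,[580,-200,0,][:3],loss="soft_l1")
print(r.x[:2],np.degrees(r.x[2])); print(res(r.x).reshape(-1,2))
p=r.x; np.save("p.npy",p)
for o in (.118,.124,.13,.136,.142):
    o*=1000
    print(o,*[((proj(b,T(p,P))[0]-[209.6,179.6])*4.57,(proj(a,T(p,P))[0]-[254.6,184.6])*4.706) for P in [(-125,-24+o,78),(-125,-24+o,26),(-78,-106+o,86)]])
for f in (23,30,41):
    print(f,(proj(a,T(p,(-75-f,-34,51)))[0]-[254.6,184.6])*4.706,(proj(b,T(p,(-75-f,-60,51)))[0]-[209.6,179.6])*4.57)
print(T(p,(-75,-60,20)),T(p,(-9,-60,20)))
E
python3 fit.py
```

```text
[ 598.4 -199.4] 21.62153095310466
[[-1.8 -0.6]
 [ 0.8 -0.5]
 [ 0.3 -1.8]
 [-0.  -0.8]
 [-1.3 -0.8]
 [ 1.1 -0.8]
 [-0.6 -0.3]
 [-1.4 -0.5]
 [ 0.9 -1.4]
 [ 0.6 -0.8]]
118.0 (array([602.5, 335.7]), array([ 93. , 262.5])) (array([598.6, 433.4]), array([ 98.6, 373.8])) (array([441.1, 243.7]), array([318.9, 223.1]))
124.0 (array([607.5, 343.1]), array([ 79.5, 260.6])) (array([603.5, 441. ]), array([ 85.3, 371.7])) (array([445.2, 250.2]), array([305.2, 221.3]))
130.0 (array([612.6, 350.5]), array([ 66. , 258.7])) (array([608.4, 448.7]), array([ 72.1, 369.6])) (array([449.2, 256.8]), array([291.4, 219.4]))
136.0 (array([617.8, 358. ]), array([ 52.6, 256.7])) (array([613.4, 456.5]), array([ 58.9, 367.6])) (array([453.3, 263.5]), array([277.8, 217.6]))
142.0 (array([623. , 365.6]), array([ 39.2, 254.8])) (array([618.4, 464.4]), array([ 45.8, 365.5])) (array([457.4, 270.3]), array([264.1, 215.8]))
23 [411.6 335.2] [436.1 225.8]
30 [406.8 343. ] [449.7 223.5]
41 [399.2 355.4] [470.9 220. ]
[ 550.8 -282.8   20. ] [ 612.1 -258.5   20. ]
```

```bash
python3 - <<'E'
from fit import *
import rig
s=sense(); M=att(s["ee_rot"]); print(M, s["ee_rot"])
print(tips_ahead if not callable(tips_ahead) else [tips_ahead(*x) for x in ([],)])
th=np.degrees(np.arctan2(M[1],M[0])); print("axes yaw",th)
c=capture("wrist"); print(np.array(c["tool_from_camera"]))
# power supply: scene bottom corners / top corners, side corners
for q in [(372,222),(452,227)]: print("psu rear bottom",at_z(b,q,0))
for q in [(272,408),(345,432),(412,358)]: print("psu scene bottom",at_z(a,q,0))
print("psu top", tri(ray(a,(352,268)),ray(b,(370,157))), tri(ray(a,(418,284)),ray(b,(370,157))),tri(ray(a,(270,322)),ray(b,(455,157))),tri(ray(a,(275,320)),ray(b,(455,172))))
print("handle top",at_z(a,(345,290),150), at_z(b,(415,153),150))
for n,P in dict(pre=(-150,-60,0),push=(-78,-60,0),finpre=(-107,130,0),fin0=(-107,102,0),fin1=(-107,-10,0),knob=(-60,-122,0)).items(): print(n,T(p,P))
E
```

```text
[ 598.4 -199.4] 21.62153095310466
[[-1.8 -0.6]
 [ 0.8 -0.5]
 [ 0.3 -1.8]
 [-0.  -0.8]
 [-1.3 -0.8]
 [ 1.1 -0.8]
 [-0.6 -0.3]
 [-1.4 -0.5]
 [ 0.9 -1.4]
 [ 0.6 -0.8]]
118.0 (array([602.5, 335.7]), array([ 93. , 262.5])) (array([598.6, 433.4]), array([ 98.6, 373.8])) (array([441.1, 243.7]), array([318.9, 223.1]))
124.0 (array([607.5, 343.1]), array([ 79.5, 260.6])) (array([603.5, 441. ]), array([ 85.3, 371.7])) (array([445.2, 250.2]), array([305.2, 221.3]))
130.0 (array([612.6, 350.5]), array([ 66. , 258.7])) (array([608.4, 448.7]), array([ 72.1, 369.6])) (array([449.2, 256.8]), array([291.4, 219.4]))
136.0 (array([617.8, 358. ]), array([ 52.6, 256.7])) (array([613.4, 456.5]), array([ 58.9, 367.6])) (array([453.3, 263.5]), array([277.8, 217.6]))
142.0 (array([623. , 365.6]), array([ 39.2, 254.8])) (array([618.4, 464.4]), array([ 45.8, 365.5])) (array([457.4, 270.3]), array([264.1, 215.8]))
23 [411.6 335.2] [436.1 225.8]
30 [406.8 343. ] [449.7 223.5]
41 [399.2 355.4] [470.9 220. ]
[ 550.8 -282.8   20. ] [ 612.1 -258.5   20. ]
[[-0.9  0.3  0. ]
 [ 0.3  0.9  0. ]
 [-0.   0.  -1. ]] [0.  0
[... 296 characters left out ...]
ne bottom [ 212.2 -510.6    0. ]
psu scene bottom [ 398. -499.    0.]
psu top (array([ 372.5, -416.2,  159.4]), [np.float64(20.78311961025333), np.float64(20.78311961025344)]) (array([ 382.8, -505.5,  141.1]), [np.float64(2.4124365159877135), np.float64(2.412436515987598)]) (array([ 177.9, -433.1,  166.4]), [np.float64(12.916339889022858), np.float64(12.916339889022963)]) (array([ 189.5, -413.6,  145.1]), [np.float64(0.5310741795235245), np.float64(0.5310741795236493)])
handle top [ 297.1 -443.3  150. ] [ 269.9 -512.1  150. ]
pre [ 481.1 -310.4    0. ]
push [ 548.  -283.9    0. ]
finpre [ 451.  -117.9    0. ]
fin0 [ 461.3 -144.     0. ]
fin1 [ 502.6 -248.1    0. ]
knob [ 587.6 -334.9    0. ]
```

The fit is good to about 1 px: tester at (598,-199), yaw 21.6°, opening about 126 mm. I now move to a point in front of the bay with the gripper shut and the tool y axis along tester x.

>>> drive_tool(commands="0.13 -0.33 0 0 0 -0.11 0;0.13 -0.33 0 0 0 -0.11 0;0.13 -0.33 0 0 0 -0.11 0;0.13 -0.33 0 0 0 -0.11 0;0.13 -0.33 0 0 0 -0.11 0;0.13 -0.33 0 0 0 -0.11 0;0.13 -0.33 0 0 0 -0.11 0;0.13 -0.33 0 0 0 -0.11 0;0.13 -0.33 0 0 0 -0.11 0;0.13 -0.33 0 0 0 -0.11 0;0.13 -0.34 0 0 0 0 0;0.13 -0.34 0 0 0 0 0;0.13 -0.34 0 0 0 0 0;0.13 -0.34 0 0 0 0 0;0.13 -0.34 0 0 0 0 0;0.13 -0.34 0 0 0 0 0;0.13 -0.34 0 0 0 0 0;0.13 -0.34 0 0 0 0 0", force=60)

```text
time_s: 2.9
eef_pos: [407.3, -108.3, 248.4]
ee_rot: [0.0, 0.565, 0.825, 0.0]
force: [0.2, 0.9, 1.0]
grip_width: -0.003
grip_force: 0.0
```

>>> drive_tool(commands="0.12 -0.33 0 0 0 0 0;0.12 -0.33 0 0 0 0 0;0.12 -0.33 0 0 0 0 0;0.12 -0.33 0 0 0 0 0;0.12 -0.33 -0.1 0 0 0 0;0.12 -0.33 -0.2 0 0 0 0;0 0 -0.2 0 0 0 0;0 0 0 0 0 0 0")

```text
time_s: 3.57
eef_pos: [477.8, -304.5, 193.9]
ee_rot: [-0.004, 0.565, 0.825, 0.001]
force: [-0.7, 1.1, -0.9]
grip_width: 0.001
grip_force: 0.0
```

```bash
python3 - <<'E'
from h import *
np.set_printoptions(precision=2,suppress=True)
p=np.load("p.npy"); s=sense(); c=capture("wrist"); im=c["pixels"].copy()
print(s["eef_pos"],s["joints"])
cs,sn=np.cos(p[2]),np.sin(p[2])
W=lambda P:(p[0]+cs*P[0]-sn*P[1],p[1]+sn*P[0]+cs*P[1],P[2])
for P in [(-75,-27,86),(-75,-93,86),(75,-27,86),(49,-27,86),(49,-93,86),(-105,-34,51),(-105,-86,51),(-75,-140,0)]:
    u=proj(c,W(P),s)[0]; print(P,u)
    if abs(u).max()<2000: cv2.drawMarker(im,tuple(int(x) for x in u),(0,0,255),cv2.MARKER_CROSS,9,1)
for n in("adapter","guard_handle"): print([(x["position"],x["confidence"]) for x in boxes_of(c,n)])
cv2.imwrite("pics/w1.png",im)
E
```

```text
[ 477.81 -304.52  193.92] [-0.77  0.45  1.44  0.    1.25 -1.14]
(-75, -27, 86) [422.62 216.3 ]
(-75, -93, 86) [415.03 298.31]
(75, -27, 86) [631.09 214.7 ]
(49, -27, 86) [594.86 214.98]
(49, -93, 86) [573.52 297.3 ]
(-105, -34, 51) [373.16 214.97]
(-105, -86, 51) [370.58 272.74]
(-75, -140, 0) [389.4 300.1]
[([202.5, 109.8], 0.95), ([435.8, 236.8], 0.92), ([316.9, 394.6], 0.58)]
[([413.5, 47.1], 0.84)]
```

View pics/w1.png

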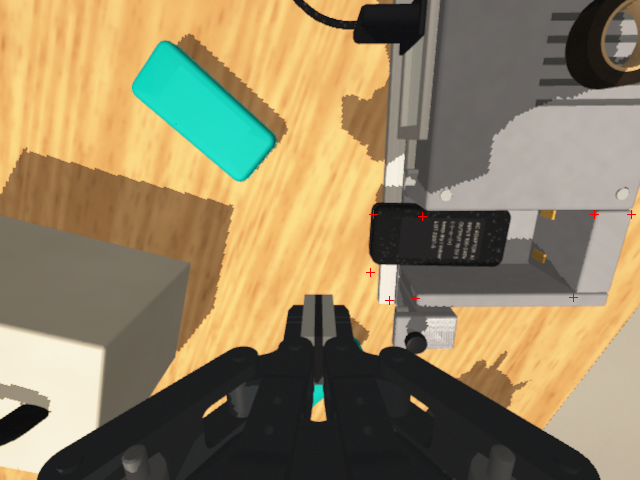

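The wrist view shows the adapter front edge at column 371, rows 205–265, against the bay's left wall. The fin is at (413,25) and the latch knob at (415,342). A turquoise look-alike lies under the gripper. The model points sit about 8 px low, so I refit with the arm settled.

```bash
python3 - <<'E'
from h import *
np.set_printoptions(precision=1,suppress=True)
s=sense(); c=capture("wrist"); np.save("w2.npy",c["pixels"]); im=c["pixels"]
print(s["eef_pos"],s["ee_rot"]*1000,s["dq"]*1e3)
a=capture("scene");b=capture("side")
print("teal",tri(ray(a,(442,308)),ray(b,(311,207))),"knob",tri(ray(a,(389.5,228)),ray(b,(289.5,195.5)),ray(c,(415,342),s)))
for q in [(371,206),(371,262),(509,211),(505,265)]: print("adapter corner",at_z(c,q,51,s))
p=np.load("p.npy")
cs,sn=np.cos(p[2]),np.sin(p[2])
W=lambda P:(p[0]+cs*P[0]-sn*P[1],p[1]+sn*P[0]+cs*P[1],P[2])
print([proj(c,W(P),s)[0] for P in [(-75,-27,86),(-75,-93,86),(75,-93,86),(49,-27,86),(49,-93,86),(-107,96,78)]])
cv2.imwrite("pics/w2.png",cv2.resize(im[180:360,350:620],(800,533),interpolation=cv2.INTER_CUBIC))
E
```

```text
[ 479.2 -303.9  199.5] [  0.5 564.3 825.6  -0.1] [  5.9 -22.   -8.5  -1.1  -4.4  -1.4]
teal (array([ 529.7, -475.6,   11.5]), [np.float64(3.662476618529518), np.float64(3.6624766185295647)]) knob (array([ 569.7, -338.1,  112. ]), [np.float64(0.9109685720378664), np.float64(2.714460161525442), np.float64(1.8384861906017733)])
adapter corner [ 512.  -264.3   51. ]
adapter corner [ 532.8 -310.5   51. ]
adapter corner [ 622.5 -225.9   51. ]
adapter corner [ 645.5 -269.8   51. ]
[array([417.8, 213.7]), array([410.4, 294. ]), array([597.4, 292.9]), array([585.8, 212.7]), array([565. , 293.1]), array([381.8,  24.2])]
```

View pics/w2.png

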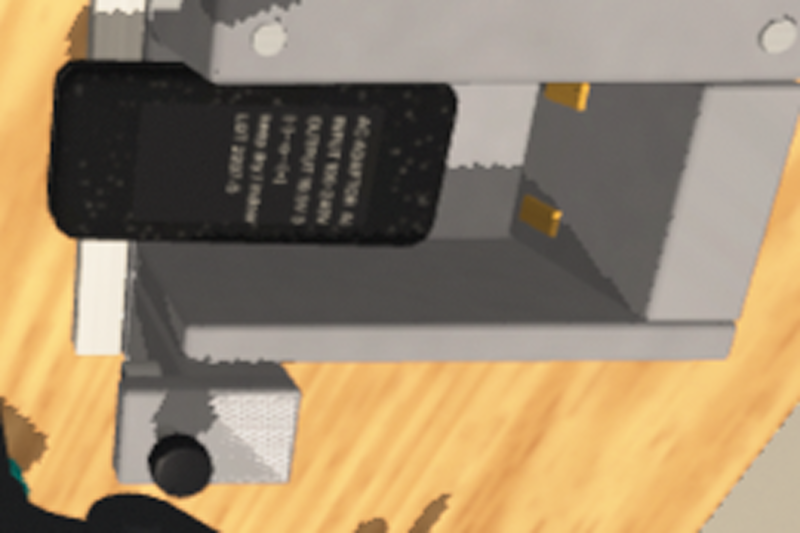

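The tool already stands 45 mm in front of the adapter's front face and in line with it. The refit gives protrusion 30 mm and adapter y about -57. I lower the tool next.

>>> drive_tool(commands="0 0 -0.3 0 0 0 0;0 0 -0.3 0 0 0 0;0 0 -0.3 0 0 0 0;0 0 -0.3 0 0 0 0;0 0 -0.2 0 0 0 0;0 0 -0.1 0 0 0 0;0 0 0 0 0 0 0;0 0 0 0 0 0 0")

```text
time_s: 4.53
eef_pos: [479.6, -304.6, 49.6]
ee_rot: [0.001, 0.564, 0.826, -0.0]
force: [-0.0, -0.9, 0.8]
grip_width: 0.001
grip_force: 0.0
```

>>> drive_tool(commands="0.093 0.037 0 0 0 0 0;0.093 0.037 0 0 0 0 0;0.093 0.037 0 0 0 0 0;0.056 0.022 0 0 0 0 0;0.056 0.022 0 0 0 0 0;0.056 0.022 0 0 0 0 0;0.056 0.022 0 0 0 0 0;0.056 0.022 0 0 0 0 0")

```text
time_s: 5.2
eef_pos: [535.3, -282.1, 48.4]
ee_rot: [-0.0, 0.565, 0.825, -0.0]
force: [-3.3, -1.9, 3.0]
grip_width: 0.001
grip_force: 2.0
```

>>> drive_tool(commands="0.03 0.012 0 0 0 0 0;0.03 0.012 0 0 0 0 0")

```text
time_s: 5.37
eef_pos: [541.2, -279.7, 48.3]
ee_rot: [-0.0, 0.564, 0.825, -0.0]
force: [-4.3, -1.2, 2.8]
grip_width: -0.001
grip_force: 1.8
```

>>> drive_tool(commands="0.028 0.011 0 0 0 0 0;0.028 0.011 0 0 0 0 0;0 0 0 0 0 0 0")

```text
time_s: 5.62
eef_pos: [545.2, -278.3, 48.3]
ee_rot: [-0.002, 0.564, 0.826, -0.001]
force: [-12.6, -4.4, 6.4]
grip_width: -0.003
grip_force: 6.8
```

>>> drive_tool(commands="0.019 0.007 0 0 0 0 0;0.019 0.007 0 0 0 0 0;0 0 0 0 0 0 0")

```text
time_s: 5.87
eef_pos: [545.8, -278.3, 48.2]
ee_rot: [-0.005, 0.564, 0.825, -0.004]
force: [-33.7, -11.4, 15.2]
grip_width: -0.001
grip_force: 17.9
```

The force rose to about 36 N and the tool stopped at tester x -80, so the adapter is against the rear stop. I back off, rise and go to the left of the fin.

>>> drive_tool(commands="-0.04 -0.016 0 0 0 0 0;-0.09 -0.036 0 0 0 0 0;-0.19 -0.07 0 0 0 0 0;-0.19 -0.07 0.1 0 0 0 0;0 0 0.3 0 0 0 0;0 0 0.35 0 0 0 0;0 0 0.35 0 0 0 0;-0.09 0.3 0.2 0 0 0 0;-0.09 0.3 0 0 0 0 0;-0.09 0.3 0 0 0 0 0;-0.09 0.3 0 0 0 0 0;-0.09 0.3 0 0 0 0 0;-0.09 0.3 0 0 0 0 0;-0.05 0.2 0 0 0 0 0;0 0 0 0 0 0 0;0 0 0 0 0 0 0;0 0 0 0 0 0 0")

```text
time_s: 7.28
eef_pos: [440.7, -96.0, 178.4]
ee_rot: [0.0, 0.565, 0.825, 0.0]
force: [0.5, 0.4, 1.1]
grip_width: -0.002
grip_force: 0.0
```

```bash
python3 - <<'E'
from h import *
np.set_printoptions(precision=1,suppress=True)
s=sense(); c=capture("wrist"); a=capture("scene")
print(s["eef_pos"],s["ee_rot"]*1000)
p=np.load("p.npy"); p[:2]=[599.3,-195.5]; np.save("p2.npy",p)
cs,sn=np.cos(p[2]),np.sin(p[2])
W=lambda P:(p[0]+cs*P[0]-sn*P[1],p[1]+sn*P[0]+cs*P[1],P[2])
im=c["pixels"].copy()
for P in [(-75,130,86),(-75,-27,86),(-125,102,78),(-125,90,78),(-85,102,78)]:
    u=proj(c,W(P),s)[0]; print(P,u); cv2.drawMarker(im,tuple(int(x) for x in u),(0,0,255),cv2.MARKER_CROSS,9,1)
A=cv2.resize(a["pixels"][185:285,255:425],(640,376),interpolation=cv2.INTER_CUBIC)
B=cv2.resize(im,(560,420),interpolation=cv2.INTER_AREA)
cv2.imwrite("pics/w3.png",im); cv2.imwrite("pics/a3.png",A)
E
```

```text
[440.7 -96.  178.4] [  0.4 564.6 825.4   0.2]
(-75, 130, 86) [367.1 284.6]
(-75, -27, 86) [359.9 447.4]
(-125, 102, 78) [299.6 313.4]
(-125, 90, 78) [300.  326.8]
(-85, 102, 78) [351.3 313. ]
```

View pics/w3.png

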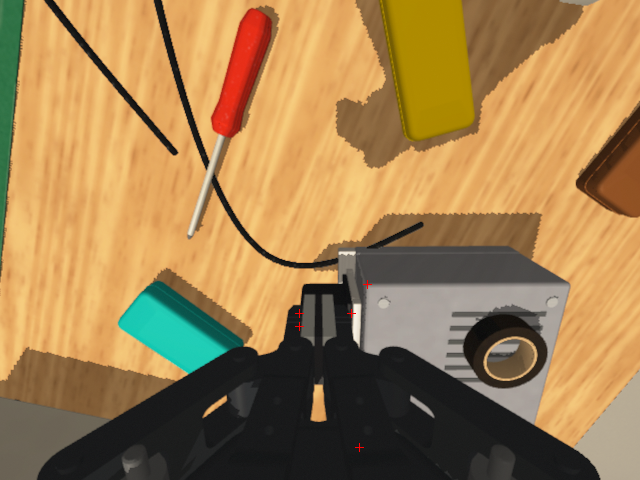

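View pics/a3.png

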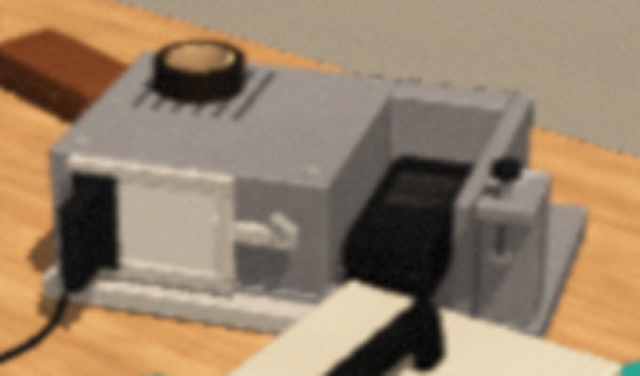

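The scene crop shows the adapter fully inside the bay. The wrist view shows the fin just ahead of the tool, matching an opening of about 126 mm. I lower the tool beside the fin and push.

>>> drive_tool(commands="0 0 -0.3 0 0 0 0;0 0 -0.3 0 0 0 0;0 0 -0.3 0 0 0 0;0 0 -0.13 0 0 0 0;0 0 0 0 0 0 0;0.037 -0.093 0 0 0 0 0;0.037 -0.093 0 0 0 0 0;0.037 -0.093 0 0 0 0 0;0.037 -0.093 0 0 0 0 0;0.037 -0.093 0 0 0 0 0;0.037 -0.093 0 0 0 0 0")

```text
time_s: 8.3
eef_pos: [463.0, -152.3, 75.7]
ee_rot: [0.0, 0.565, 0.825, 0.0]
force: [0.2, 2.3, 0.9]
grip_width: -0.003
grip_force: 1.1
```

>>> drive_tool(commands="0.037 -0.093 0 0 0 0 0;0.037 -0.093 0 0 0 0 0;0.037 -0.093 0 0 0 0 0;0.037 -0.093 0 0 0 0 0;0.037 -0.093 0 0 0 0 0;0.037 -0.093 0 0 0 0 0;0.037 -0.093 0 0 0 0 0;0.037 -0.093 0 0 0 0 0;0 0 0 0 0 0 0")

```text
time_s: 9.05
eef_pos: [492.8, -227.6, 75.3]
ee_rot: [0.001, 0.565, 0.825, -0.0]
force: [0.4, 0.4, 0.0]
grip_width: -0.006
grip_force: 0.0
```

>>> drive_tool(commands="0.022 -0.056 0 0 0 0 0;0.022 -0.056 0 0 0 0 0;0.011 -0.028 0 0 0 0 0;0 0 0 0 0 0 0")

```text
time_s: 9.38
eef_pos: [497.6, -239.8, 75.1]
ee_rot: [-0.0, 0.564, 0.825, -0.0]
force: [-0.7, 0.7, -0.9]
grip_width: 0.002
grip_force: 0.1
```

>>> drive_tool(commands="0.015 -0.037 0 0 0 0 0;0.015 -0.037 0 0 0 0 0")

```text
time_s: 9.55
eef_pos: [500.9, -247.4, 75.4]
ee_rot: [0.0, 0.564, 0.826, -0.0]
force: [-0.4, 0.3, 0.2]
grip_width: -0.001
grip_force: 0.0
```

>>> drive_tool(commands="0.011 -0.028 0 0 0 0 0;0 0 0 0 0 0 0")

```text
time_s: 9.72
eef_pos: [501.6, -249.4, 75.3]
ee_rot: [-0.001, 0.565, 0.825, 0.001]
force: [-1.8, 5.7, 4.2]
grip_width: -0.0
grip_force: 2.9
```

>>> drive_tool(commands="0.011 -0.028 0 0 0 0 0;0 0 0 0 0 0 0")

```text
time_s: 9.88
eef_pos: [501.7, -249.7, 75.3]
ee_rot: [-0.004, 0.564, 0.825, 0.002]
force: [-8.1, 18.0, 12.8]
grip_width: -0.005
grip_force: 10.3
```

>>> drive_tool(commands="0.011 -0.028 0 0 0 0 0;0 0 0 0 0 0 0")

```text
time_s: 10.05
eef_pos: [501.8, -250.0, 75.3]
ee_rot: [-0.007, 0.564, 0.826, 0.003]
force: [-13.9, 32.6, 22.3]
grip_width: -0.002
grip_force: 17.7
```

The fin is at a hard stop at the shut position. I back off, clear the scene and look.

>>> drive_tool(commands="-0.04 0.09 0 0 0 0 0;-0.1 0.2 0 0 0 0 0;0 0 0.2 0 0 0 0;0 0 0.35 0 0 0 0;0 0 0.35 0 0 0 0;-0.1 0.3 0.2 0 0 0 0;-0.1 0.3 0 0 0 0 0;-0.1 0.3 0 0 0 0 0;0 0 0 0 0 0 0;0 0 0 0 0 0 0;0 0 0 0 0 0 0")

```text
time_s: 10.97
eef_pos: [460.4, -137.1, 185.6]
ee_rot: [0.001, 0.565, 0.825, -0.0]
force: [0.3, 0.6, 0.6]
grip_width: -0.001
grip_force: 0.0
```

```bash
python3 - <<'E'
from h import *
np.set_printoptions(precision=1,suppress=True)
s=sense(); print(s["eef_pos"],s["force"],s["time_s"])
p=np.load("p2.npy"); cs,sn=np.cos(p[2]),np.sin(p[2])
W=lambda P:(p[0]+cs*P[0]-sn*P[1],p[1]+sn*P[0]+cs*P[1],P[2])
a=capture("scene"); b=capture("side")
A=cv2.resize(a["pixels"][185:285,255:425],(680,400),interpolation=cv2.INTER_CUBIC)
f=lambda P:proj(a,W(P))[0]; 
for P in [(-84,-14,86),(-84,-106,86),(-125,-24,78),(-80,-122,115)]: print(P,(f(P)-[254.6,184.6])*4)
print("knob before/after",[cv2.minMaxLoc(cv2.matchTemplate(x,cv2.imread("pics/scene0.png")[222:234,384:396],5))[3] for x in [a["pixels"]]])
cv2.imwrite("pics/a4.png",A)
B=cv2.resize(b["pixels"][180:310,210:350],(560,520),interpolation=cv2.INTER_CUBIC); cv2.imwrite("pics/b4.png",B)
E
```

```text
[ 460.4 -137.1  185.6] [0.3 0.6 0.6] 10.9667
(-84, -14, 86) [313.5 198.9]
(-84, -106, 86) [501.  224.3]
(-125, -24, 78) [308.3 253.7]
(-80, -122, 115) [539.4 169.1]
knob before/after [(384, 222)]
```

View pics/a4.png

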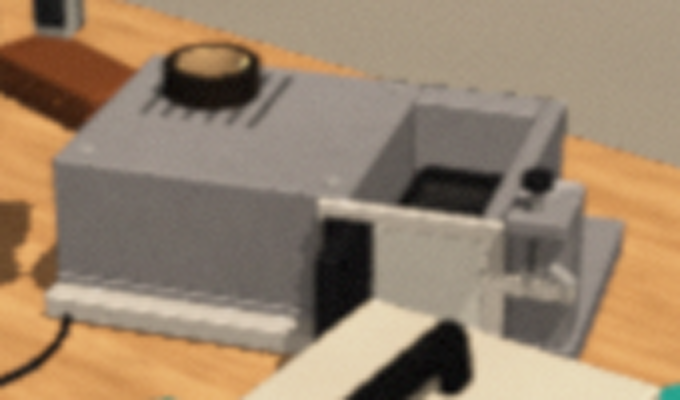

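View pics/b4.png

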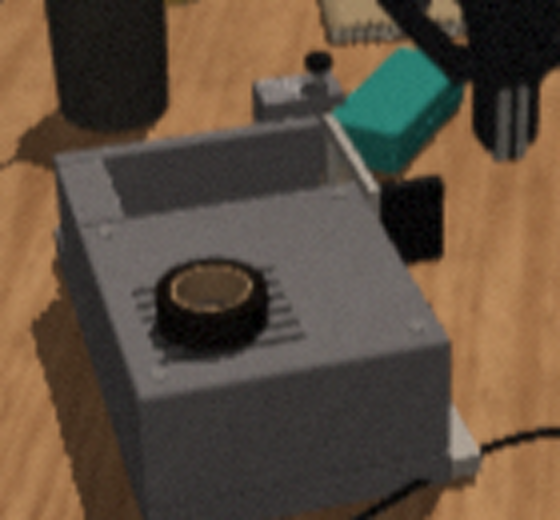

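The guard is shut in both views. The panel spans its expected columns, the tongue is in the latch post and the knob is back at its down position. I make one last check of the adapter and guard from above.

>>> drive_tool(commands="0.04 -0.33 0.05 0 0 0 0;0.04 -0.33 0.05 0 0 0 0;0.04 -0.33 0.05 0 0 0 0;0.04 -0.33 0 0 0 0 0;0.04 -0.33 0 0 0 0 0;0 0 0 0 0 0 0;0 0 0 0 0 0 0;0 0 0 0 0 0 0")

```text
time_s: 11.73
eef_pos: [479.7, -301.6, 199.8]
ee_rot: [-0.0, 0.565, 0.825, 0.0]
force: [0.4, 0.1, -0.1]
grip_width: 0.001
grip_force: 0.0
```

```bash
python3 - <<'E'
from h import *
np.set_printoptions(precision=1,suppress=True)
s=sense(); c=capture("wrist"); print(s["eef_pos"])
p=np.load("p2.npy"); cs,sn=np.cos(p[2]),np.sin(p[2])
W=lambda P:(p[0]+cs*P[0]-sn*P[1],p[1]+sn*P[0]+cs*P[1],P[2])
for P in [(-67,-34,51),(-67,-86,51),(49,-60,51),(-84,-14,86),(-84,-106,86),(-75,-27,86)]: print(P,(proj(c,W(P),s)[0]-[350,160])*2.96)
cv2.imwrite("pics/w5.png",cv2.resize(c["pixels"][160:360,350:620],(800,592),interpolation=cv2.INTER_CUBIC))
E
```

```text
[ 479.7 -301.6  199.8]
(-67, -34, 51) [195.5 149.9]
(-67, -86, 51) [180.6 318.4]
(49, -60, 51) [583.  233.8]
(-84, -14, 86) [173.2 102.3]
(-84, -106, 86) [146.6 435.2]
(-75, -27, 86) [205.2 153.9]
```

View pics/w5.png

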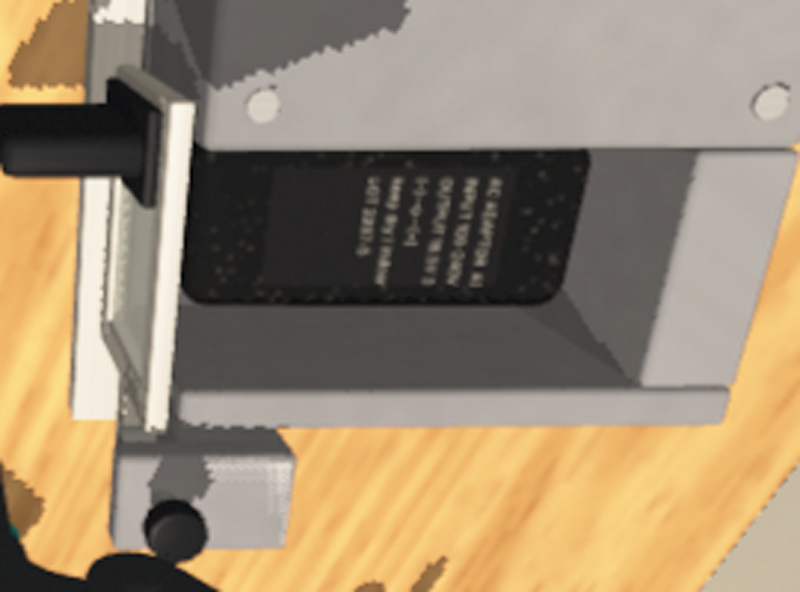

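From above, the adapter lies flat against the rear stop: its rear edge is at columns 565–588 (expected 583) and its front edge at about 185. The guard panel spans rows 102–432 (expected 102–435), and the knob is down. I hand the job in.

```bash
python3 -c "
from rig import finish_job
print(finish_job())"
```

```text
the job is handed in; nothing more can be done
None
```

The job is handed in: the adapter lies flat against the rear stop, and the guard is fully shut with its latch plunger down; I judged the latch caught from the pictures and a hard stop at about 40 N.

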